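# Feed out a press block and hold it home in the corner stand

### The job

Press the feeder's sprung pedal right down to its stop with the gripper so that the wooden press block is pushed out of its tunnel, then let the pedal come back up. Take the block to the corner stand and, lying flat on the stand's plate, push it fully home in the corner, one long side flush against the long fence and one end against the short fence. Finish while still holding it there, pressed firmly against both fences at once; leave the bowl, the jar and the cup where they are.

Things in the scene. Friction and masses are not known exactly. Their poses are not given: they have to be found in the camera images.
- feeder: Stainless block feeder fixed to the bench, base plate 260 x 205 mm, 12 mm thick. Origin: on the bench under its middle; front looks to its -x, y to its left. On its +y half stands a roofed tunnel (roof top 81 mm above the bench); on its -y half the pedal. A lip 6 mm high crosses the plate at x = -122 mm.
- tunnel_mouth (a point): Middle of the foot of the tunnel's mouth, on the base plate 12 mm above the bench (feeder x = 0, y = +45 mm), axes as the feeder's. The tunnel runs 85 mm to +x, 96 mm wide inside. The pedal drives a pusher out to 20 mm past the mouth (-x); the block, shoved out, stays lying on the base plate, centre about 50 mm in front of the mouth (more after a fast stroke), and the pusher goes back.
- pedal (a joint): Pedal on the feeder: steel plate 135 x 58 mm, rubber pad at its free front end, hinged at its rear about a line along the feeder's y at x = +45, z = 42 mm. 0 = up at rest (sloping up 0.30 rad to the front), 0.40 rad = down on its stop (sloping down 0.10 rad). A spring returns it; about 6 N, plus up to 5 N to shove the block, takes it to the stop.
- pedal_pad (a point): Middle of the top of the pedal's rubber pad (60 x 54 mm), 105 mm from the hinge line, at feeder y = -60 mm; moves with the pedal, from about 80 mm above the bench at rest to about 38 mm on the stop.
- block_center (a point): Wooden press block, half-way up its 60 mm height, on its centre line. Base 60 mm (own x) by 90 mm (own y, the long way) by 28 mm high; on top a ridge handle 20 mm (x) by 60 mm (y) by 32 mm high, along its middle. Both ends alike. Starts inside the tunnel, long way along the feeder's y; 0.13 to 0.25 kg.
- stand: Corner stand fixed to the bench: white plate 180 (x) x 200 (y) x 8 mm with two steel fences 12 mm thick, 24 mm high above the plate, meeting at its +x, +y corner. Origin: on the bench under the plate's middle. Inner faces: long fence x = +65 mm, short fence y = +70 mm. Block fully home: long way along y, centre at x = +35, y = +25 mm, underside 8 mm above the bench.
- fence_long: The long fence, 180 mm along the stand's y, on the stand's far (+x) side; origin at the middle of its underside; its inner face looks to the stand's -x. Fences and plate are smooth: the block slides on them with friction of about 0.3.
- fence_short: The short fence, 120 mm along the stand's x, on the stand's +y side; origin at the middle of its underside; its inner face looks to the stand's -y.
- bowl: Bystander: small steel bowl, 90 mm across, 45 mm high; origin under its centre.
- jar: Bystander: closed glass jar, 66 mm across, 100 mm high; origin under its centre.
- cup: Bystander: white cup, 74 mm across, 85 mm high; origin under its centre.

How it is judged:
By the outcome, as a careful person would: the job done as asked, in the order asked, and still so for the second after the job is handed in, while the arm keeps its last pose, push and grip.
It also fails if it takes over 72 s, if anything falls off the work surface, if the arm or the gripper's body presses on something with over 40 N, if the wrist force passes 120 N, or if a joint passes its speed limit or range.

### The arm

A 7-joint arm with a two-finger parallel gripper is mounted at the origin on the work surface. World frame = base frame: x ahead of the robot, y to its left, z up, the work surface at z = 0. Lengths are in m, angles in rad, forces in N, time in s.
With the tool pointing down it reaches from about 0.425 to 0.925 m from the base axis. Payload 6.8 kg.
Tool frame: the origin (TCP) lies midway between the tips of the shut fingers; the grasp point (between the pads) lies r.grip_point_offset behind it (r.grip_point_offset is the distance from the TCP to the grasp point, in m); z points along the fingers, y is the direction in which the jaws open and shut (so a half turn about z gives the same grasp; the last joint's range is limited). The gripper opens to 85 mm and grips with 20 to 120 N. Pads are 22 mm wide; open, the fingers measure 114 mm over their backs; the gripper's body (76 mm by 85 mm) begins 54 mm behind the grasp point. The pads swing forward as they close: fully open they stand 13 mm farther back than shut.
Start: joints at [-1.366, 0.477, 0.022, 1.555, -0.011, 1.109, -0.083], TCP at [0.208, 0.642, 0.231] pointing down, gripper open.
Joint ranges: [-2.96, 2.96], [-0.34, 2.1], [-1.41, 1.46], [0.24, 2.44], [-1.37, 4.51], [0.17, 1.92], [-2.96, 2.96]. Speed limits (rad/s): [2.39, 2.39, 3.14, 3.14, 3.14, 3.14, 3.14].

### API

Orientations are given as a rotation vector (axis times angle).
In Python, from bench import r gives the robot as it stands. The module is installed in compiled form; this text tells all that it offers.
- The arm moves only by the tool play_rows, never from a script. Its argument "deltas" is a list of rows, each a list of 3 entries, a list of its own where there are three numbers: the finger opening in mm, from 0 to 85.4, then the shift along the tool's x, y, z in mm, then the turn, a rotation vector about the tool's x, y, z in rad. A call has 1 to 8 rows; each row is the pose to reach, as a shift and turn from the pose measured when the call began, along the tool's axes at that moment; what a row does not reach only later rows make up. A row lasts 1/8 s, in which the tool goes at most 62.5 mm and 10.7 degrees, less where a joint would pass 70% of its speed; a pose out of reach is approached as far as the arm can. A call with a gripper value outside its range is refused whole. The fingers move at their own pace and stop on an object; "squeeze" is the grip in N (left out, the last holds). Time passes only in rows, so rows that repeat a pose let the fingers close. It gives the time, the measured TCP pose, the force and the opening at its end, in the units of the state.
- r.get_obs(): the state, without advancing time (a new reading comes with each control period).
- r.grab_frame(name): name is "side" or "top" or "wrist"; returns (picture, depth): 384x512x3 uint8, red, green, blue; 384x512 float32, m along the optical axis (not along the pixel's ray), 0 where there is no reading.
- r.camera_model(name): a dict with "mtx" (3x3 intrinsics, pixels), "rvec" (rotation vector, rad) and "tvec" (3), from world to camera coordinates, as OpenCV has them; the wrist camera has in their place "T_tool_cam" (4x4, takes a point from camera to tool coordinates, whose origin is the TCP and whose axes are the flange's). Camera axes: x right, y down, z forward; pixel columns grow to the right and rows downward; lengths in m; the calibration is good to about 2 mm. A picture is of the moment at which its call begins: read the wrist's pose just before it. camera_model takes no time and is no camera call.
- r.hand_in(): hands the job in, once; it reports no verdict.
The state is a dict: "clock": time; "joints": joint angles; "qvel": joint speeds; "tau": joint torques, N m; "tcp_pos": TCP position; "orientation": TCP orientation; "contact_force": force on the tool from outside, world axes, zero at the start; "moment": the same for the moment, N m; "grip_width": finger opening in m.
Only numpy, scipy, OpenCV 4.12 (cv2) and the standard library are available. Lean on these libraries where they do the work, as an engineer would, in place of code of your own. Each camera call takes 0.05 s, during which the arm holds its last target. There are 200 camera calls.

## Working session

There is one attempt and no reset: what is moved stays moved. The work goes in short steps, Python scripts to look and compute and a tool call to move; the robot and the scene stay as the last step left them, time stands still between calls to the robot, and variables do not carry over. Pictures are saved under pics/ and viewed, about 8 in all and at most 12, crops included, and the job is handed in when it is done.

Besides the shell and the picture viewer there is one more tool, called after "Call:" as name([rows], argument=value, ...), one row to a line, values as JSON. play_rows: Moves the arm, as the interface text tells. Its arguments: {"type":"object","properties":{"deltas":{"type":"array"},"squeeze":{"type":"number"}},"required":["deltas"]}

```bash
mkdir -p pics; cat > h.py <<'E'
import numpy as np, cv2
from bench import r
from scipy.spatial.transform import Rotation as R
def save(name,fn):
    im,d=r.grab_frame(name); cv2.imwrite('pics/'+fn,im[:,:,::-1]); np.save('pics/'+fn[:-4]+'.npy',d); return im,d
def cam(name):
    m=r.camera_model(name)
    if 'rvec' in m:
        Rc=R.from_rotvec(np.ravel(m['rvec'])).as_matrix(); t=np.ravel(m['tvec']); return np.array(m['mtx']),Rc.T,-Rc.T@t
    o=r.get_obs(); T=np.array(m['T_tool_cam']); Rt=R.from_rotvec(o['orientation']).as_matrix()
    return np.array(m['mtx']),Rt@T[:3,:3],Rt@T[:3,3]+o['tcp_pos']
def ray(c,u,v,z):
    K,Rw,C=c; d=Rw@np.linalg.solve(K,[u,v,1.]); return C+d*(z-C[2])/d[2]
def proj(c,p):
    K,Rw,C=c; q=K@(Rw.T@(np.asarray(p)-C)); return q[:2]/q[2]
def cloud(c,d):
    K,Rw,C=c; v,u=np.mgrid[:d.shape[0],:d.shape[1]]
    p=np.stack([(u-K[0,2])/K[0,0]*d,(v-K[1,2])/K[1,1]*d,d],-1); return p@Rw.T+C
def tool(dw):
    o=r.get_obs(); return R.from_rotvec(o['orientation']).as_matrix().T@np.asarray(dw)*1000
E
python3 - <<'E'
from h import *
np.set_printoptions(precision=4,suppress=True)
a,_=save('top','top1.png'); b,_=save('side','side1.png')
for n in('top','side'):
    print(n,cam(n))
o=r.get_obs(); print(o, r.grip_point_offset, R.from_rotvec(o['orientation']).as_matrix(), np.array(r.camera_model('wrist')['T_tool_cam']))
E
```

```text
top (array([[460.0899,   0.    , 258.3163],
       [  0.    , 460.0899, 188.7638],
       [  0.    ,   0.    ,   1.    ]]), array([[ 0.024 , -0.9874,  0.1567],
       [-0.9996, -0.0212,  0.0197],
       [-0.0161, -0.1571, -0.9874]]), array([ 0.4091, -0.0111,  1.4482]))
side (array([[347.352 ,   0.    , 257.6567],
       [  0.    , 347.352 , 192.3557],
       [  0.    ,   0.    ,   1.    ]]), array([[ 0.6977, -0.3735,  0.6113],
       [-0.716 , -0.3386,  0.6105],
       [-0.021 , -0.8637, -0.5036]]), array([ 0.0136, -0.6079,  0.5558]))
{'clock': 0.1, 'joints': array([-1.3661,  0.4777,  0.0224,  1.5563, -0.0115,  1.1093, -0.0831]), 'qvel': array([-0.0005, -0.0018, -0.0012, -0.003 ,  0.0012,  0.0012,  0.0002]), 'tau': array([  0.0037, -59.7761,   1.613 , -28.1956,   0.0127,   0.0049,
         0.    ]), 'tcp_pos': array([0.2076, 0.6418, 0.2304]), 'orientation': array([-0.4893, -3.1031,  0.0025]), 'contact_force': array([-0.3913,  0.7018, -0.5981]), 'moment': array([ 0.0425, -0.0454, -0.0157]), 'grip_width': 0.08542810830744667} 0.0187 [[-0.9515  0.3077 -0.0004]
 [ 0.3077  0.9515 -0.0015]
 [-0.0001 -0.0016 -1.    ]] [[ 0.0009 -0.9642 -0.2652  0.0661]
 [ 1.      0.0013 -0.0017 -0.0008]
 [ 0.002  -0.2652  0.9642 -0.1419]
 [ 0.      0.      0.      1.    ]]
```

View pics/top1.png

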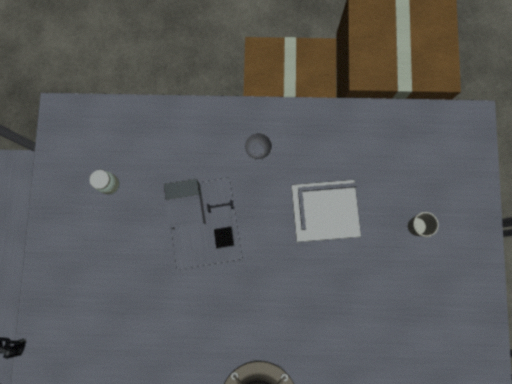

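View pics/side1.png

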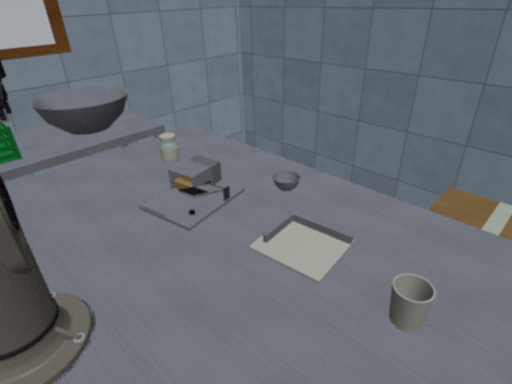

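Top view: feeder centred near (203,224) with the tunnel roof at (182,189) and the pad at (224,237). The stand is near (326,211), its long fence along the top edge and its short fence on the left. The side view agrees. Next I'll get the numbers.

```bash
python3 - <<'E'
from h import *
np.set_printoptions(precision=4,suppress=True)
im=cv2.imread('pics/top1.png'); c=cam('top'); g=cv2.cvtColor(im,cv2.COLOR_BGR2GRAY)
m=np.zeros_like(g); m[205:260,200:250]=(g[205:260,200:250]<35)
n,l,s,ce=cv2.connectedComponentsWithStats(m); k=1+s[1:,4].argmax(); print('pad',s[k],ce[k],ray(c,*ce[k],.08))
m=np.zeros_like(g); m[170:250,280:370]=(g[170:250,280:370]>140)
p=cv2.findNonZero(m); rc=cv2.minAreaRect(p); print('white',rc); 
for q in cv2.boxPoints(rc): print(q,ray(c,*q,.008))
d=np.load('pics/top1.npy'); P=cloud(c,d)
# stand edge incl fence: height>4mm
H=P[...,2]; 
for nm,z0,z1,box in(('fence',.022,.045,(170,250,280,370)),('roof',.07,.09,(170,220,155,215)),('base',.006,.11,(165,280,155,250)),('stand',.004,.06,(170,250,280,370))):
    a,b,e,f=box; mm=np.zeros_like(g); mm[a:b,e:f]=(H[a:b,e:f]>z0)&(H[a:b,e:f]<z1)
    pts=P[mm>0]; rr=cv2.minAreaRect((pts[:,:2]*1000).astype(np.float32)); print(nm,mm.sum(),rr,np.median(pts[:,2]))
cv2.imwrite('pics/c1.png',cv2.resize(im[165:280,155:375],None,fx=3.6,fy=3.6,interpolation=cv2.INTER_CUBIC))
E
```

```text
pad [215 227  18  21 297] [223.4209 236.9933] [0.4792 0.1162 0.08  ]
white ((325.807373046875, 210.3811492919922), (56.494300842285156, 63.28448486328125), 84.80557250976562)
[291.7377 185.1147] [ 0.6516 -0.088   0.008 ]
[354.7623 179.3853] [ 0.6743 -0.2873  0.008 ]
[359.877  235.6476] [ 0.4969 -0.3015  0.008 ]
[296.8524 241.377 ] [ 0.4746 -0.1061  0.008 ]
fence 398 ((587.3006591796875, -202.74081420898438), (131.73324584960938, 182.93650817871094), 6.392246723175049) 0.0312114627562341
roof 1332 ((584.197509765625, 242.78768920898438), (128.5427703857422, 103.07134246826172), 11.00364875793457) 0.08120501590837437
base 5675 ((532.0841064453125, 194.0760955810547), (359.4544982910156, 299.683349609375), 1.4109388589859009) 0.016103223616874995
stand 3472 ((577.8385009765625, -193.7567138671875), (250.88705444335938, 283.50103759765625), 0.9983868598937988) 0.008300401882193609
```

View pics/c1.png

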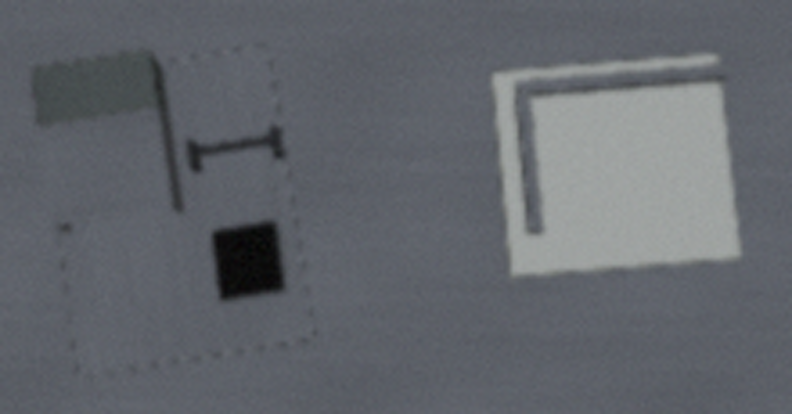

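Call:
play_rows([
  [0,[-52,-52,0],[0,0,0.13]],
  [0,[-104,-104,0],[0,0,0.27]],
  [0,[-157,-156,0],[0,0,0.4]],
  [0,[-210,-208,0],[0,0,0.54]],
  [0,[-260,-260,0],[0,0,0.7]],
  [0,[-315,-312,0],[0,0,0.85]],
  [0,[-368,-365,0],[0,0,1.0]],
  [0,[-400,-400,0],[0,0,1.07]],
])

```text
clock: 1.1
tcp_pos: [0.4362, 0.1954, 0.231]
orientation: [2.006, 2.417, -0.002]
contact_force: [1.4, 1.2, 0.3]
grip_width: -0.0003
```

```bash
python3 - <<'E'
from h import *
np.set_printoptions(precision=4,suppress=True)
o=r.get_obs(); print(o['clock'],o['tcp_pos'],R.from_rotvec(o['orientation']).as_matrix(),o['grip_width'],o['contact_force'],o['joints'])
c=cam('top')
U=lambda u,v:(u/3.6+155,v/3.6+165)
fl,fr,br=[ray(c,*U(*q),.012) for q in((75,372),(315,330),(270,45))]; print(fl,fr,br, np.linalg.norm(fl-fr),np.linalg.norm(br-fr))
print('jar',ray(c,103,181,.1),'bowl',ray(c,258,146,.045),'cup',ray(c,425,224,.085))
save('wrist','w1.png')
E
```

```text
1.1 [0.4362 0.1954 0.231 ] [[-0.184   0.9829 -0.0003]
 [ 0.9829  0.184  -0.0013]
 [-0.0013 -0.0005 -1.    ]] -0.0002600976647377172 [1.3588 1.1876 0.2679] [-0.9252  0.1502  0.4168  2.034  -0.0721  0.9721 -0.2867]
[0.383  0.2661 0.012 ] [0.4235 0.0614 0.012 ] [0.6713 0.1084 0.012 ] 0.20869024028324348 0.25219103387178265
jar [0.6366 0.4811 0.1   ] bowl [0.7675 0.0212 0.045 ] cup [ 0.5308 -0.4776  0.085 ]
```

View pics/w1.png

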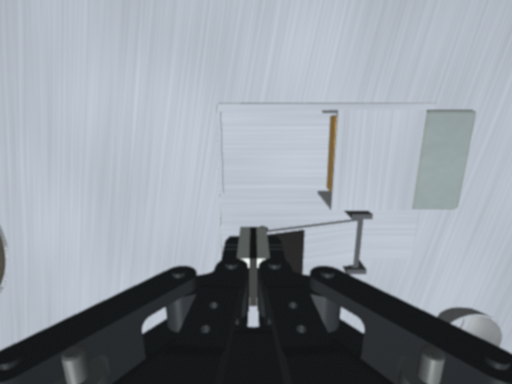

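Wrist view: front-left plate corner at (220,104), tunnel roof front edge along column ~333 with the block's brown face below it, hinge bar at (358,240). The pad is partly hidden by the fingers at (290,250).

```bash
python3 - <<'E'
from h import *
np.set_printoptions(precision=4,suppress=True)
c=cam('wrist'); y=.187; Rf=np.array([[np.cos(y),-np.sin(y)],[np.sin(y),np.cos(y)]])
fl=ray(c,220,104,.012); print('fl',fl,'origin',fl[:2]-Rf@[-.13,.1025])
a=ray(c,337,110,.081);b=ray(c,332,208,.081);print('roof front',a,b)
for o in(fl[:2]-Rf@[-.13,.1025],(.5205,.1851)): print('pad rest',o+Rf@[-.0535,-.06],'stop',o+Rf@[-.0588,-.06],'block',o+Rf@[-.05,.045],Rf.T@(a[:2]-o),Rf.T@(b[:2]-o))
d=np.load('pics/w1.npy'); P=cloud(c,d); g=cv2.imread('pics/w1.png',0)
m=np.zeros_like(g); m[225:280,270:310]=g[225:280,270:310]<70
q=P[m>0]; print(q[:,2].min(),q[:,2].max(),np.median(q,0))
E
```

```text
fl [0.3892 0.2517 0.012 ] origin [0.536  0.1752]
roof front [0.508  0.2658 0.081 ] [0.5276 0.1685 0.081 ]
pad rest [0.4945 0.1063] stop [0.4893 0.1053] block [0.4785 0.2101] [-0.0106  0.0942] [-0.0095 -0.005 ]
pad rest [0.4791 0.1162] stop [0.4739 0.1152] block [0.463 0.22 ] [0.0027 0.0816] [ 0.0039 -0.0176]
0.06994145464227719 0.372887970142207 [0.4578 0.1936 0.2415]
```

```bash
python3 - <<'E'
from h import *
np.set_printoptions(precision=4,suppress=True)
o=r.get_obs(); print(o['clock'],o['tcp_pos'],o['qvel'])
c=cam('wrist'); save('wrist','w2.png'); print(r.get_obs()['tcp_pos'])
im=cv2.imread('pics/w2.png'); im2=cv2.imread('pics/w1.png'); print(np.abs(im.astype(int)-im2).mean())
hsv=cv2.cvtColor(im,cv2.COLOR_BGR2HSV)
m=((hsv[...,0]>8)&(hsv[...,0]<28)&(hsv[...,1]>120)).astype(np.uint8); m[260:]=0
n,l,s,ce=cv2.connectedComponentsWithStats(m);k=1+s[1:,4].argmax();print('brown',s[k],ce[k])
# mouth edge of roof ~ right side of brown
x,y,w,h=s[k][:4]
Y=.187; Rf=np.array([[np.cos(Y),-np.sin(Y)],[np.sin(Y),np.cos(Y)]])
for u,v in((x+w,y),(x+w-4,y+h)): p=ray(c,u,v,.076); print(p)
o1=np.array([.527,.187]); print(proj(c,[*(o1+Rf@[0,.045]),.012]),proj(c,[*(o1+Rf@[-.13,.1025]),.012]))
E
```

```text
1.15 [0.4395 0.1867 0.2313] [-0.0379 -0.0024 -0.0327  0.0001  0.0147  0.0108 -0.094 ]
[0.4381 0.1903 0.2312]
3.9753044976128473
brown [328 107   5  72 153] [329.9085 138.9216]
[0.5048 0.2681 0.076 ]
[0.5184 0.1975 0.076 ]
[322.7814 140.4381] [213.8554  92.1924]
```

Call:
play_rows([
  [0,[-43,15,40],[0,0,0]],
  [0,[-86,29,80],[0,0,0]],
  [0,[-86,29,110],[0,0,0]],
  [0,[-86,29,110],[0,0,0]],
  [0,[-86,29,110],[0,0,0]],
])

```text
clock: 1.82
tcp_pos: [0.482, 0.1113, 0.1223]
orientation: [2.014, 2.407, -0.003]
contact_force: [0.2, 0.3, -0.1]
grip_width: 0.0004
```

```bash
python3 - <<'E'
from h import *
np.set_printoptions(precision=4,suppress=True)
o=r.get_obs(); print(o['clock'],o['tcp_pos'],o['qvel'],o['contact_force'])
c=cam('wrist'); save('wrist','w3.png'); print(r.get_obs()['tcp_pos'])
Y=.187; Rf=np.array([[np.cos(Y),-np.sin(Y)],[np.sin(Y),np.cos(Y)]])
o1=np.array([.527,.187]); 
im=cv2.imread('pics/w3.png')
for p,z in(([0,.045],.012),([-.122,.1025],.012),([0,.045],.081),([-.0535,-.033],.08),([-.0535+.03,-.033],.088)):
    q=proj(c,[*(o1+Rf@p),z]); print(p,q); cv2.circle(im,tuple(int(a) for a in q),3,(0,0,255),-1)
cv2.imwrite('pics/w3m.png',im)
E
```

```text
1.825 [0.482  0.1113 0.1223] [-0.008  -0.0172  0.0044 -0.008  -0.0006 -0.0032  0.0038] [ 0.2338  0.345  -0.0754]
[0.4823 0.1114 0.1227]
[0, 0.045] [325.1446  50.2333]
[-0.122, 0.1025] [163.4619 -33.7025]
[0, 0.045] [354.3688  26.0671]
[-0.0535, -0.033] [259.1542 164.3531]
[-0.0235, -0.033] [308.7087 166.2747]
```

View pics/w3m.png

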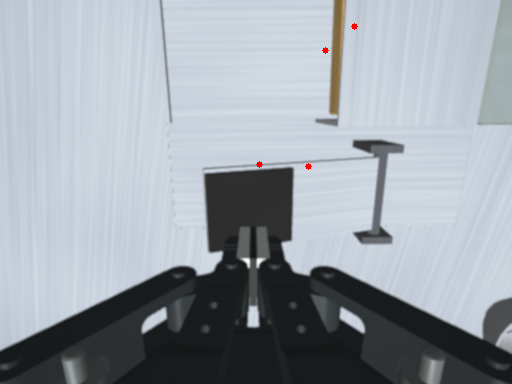

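Pad corners at (205,173), (293,168), (292,243), (208,251). Roof front edge near column 343, lip near column 163.

```bash
python3 - <<'E'
from h import *
np.set_printoptions(precision=4,suppress=True)
c=cam('wrist'); d=np.load('pics/w3.npy');P=cloud(c,d)
for q in((220,185),(280,185),(220,235),(250,200),(420,60),(250,60)): print(q,P[q[1],q[0]])
pc=ray(c,250,209,.08);print('pad',pc)
for q in((205,173),(293,168),(292,243),(208,251)): print(ray(c,*q,.08))
a=ray(c,346,0,.081);b=ray(c,338,124,.081);print('roof',a,b,np.arctan2(a[0]-b[0],b[1]-a[1]))
for q in((161,0),(171,122)): print('lip',ray(c,*q,.018))
E
```

```text
(220, 185) [0.4587 0.1284 0.0855]
(280, 185) [0.4976 0.1322 0.0732]
(220, 235) [0.4638 0.0947 0.0856]
(250, 200) [0.4793 0.1201 0.0792]
(420, 60) [0.5609 0.2212 0.0814]
(250, 60) [0.4621 0.2141 0.0118]
pad [0.4804 0.1142 0.08  ]
[0.4477 0.1331 0.08  ]
[0.5026 0.1463 0.08  ]
[0.5131 0.095  0.08  ]
[0.4571 0.0788 0.08  ]
roof [0.5111 0.2432 0.081 ] [0.5236 0.178  0.081 ] -2.9511154516700966
lip [0.3905 0.2417 0.018 ]
lip [0.4068 0.1557 0.018 ]
```

Call:
play_rows([
  [0,[2,0,20],[0,0,0]],
  [0,[2,0,36],[0,0,0]],
  [0,[2,0,42],[0,0,0]],
  [0,[2,-1,46],[0,0,0]],
  [0,[2,-1,50],[0,0,0]],
  [0,[2,-2,54],[0,0,0]],
  [0,[2,-2,58],[0,0,0]],
  [0,[2,-3,62],[0,0,0]],
])

```text
clock: 2.88
tcp_pos: [0.4792, 0.1127, 0.0607]
orientation: [2.014, 2.407, -0.0]
contact_force: [-1.3, -0.4, 4.6]
grip_width: 0.0
```

Call:
play_rows([
  [0,[0,0,5],[0,0,0]],
  [0,[0,-1,9],[0,0,0]],
  [0,[0,-1,13],[0,0,0]],
  [0,[0,-1,17],[0,0,0]],
  [0,[0,-2,20],[0,0,0]],
  [0,[0,-2,22],[0,0,0]],
  [0,[0,-2,22],[0,0,0]],
])

```text
clock: 3.75
tcp_pos: [0.4777, 0.1124, 0.0392]
orientation: [2.014, 2.407, 0.001]
contact_force: [-3.0, 0.8, 6.6]
grip_width: -0.0002
```

Call:
play_rows([
  [0,[0,0,2],[0,0,0]],
  [0,[0,0,4],[0,0,0]],
  [0,[0,0,6],[0,0,0]],
  [0,[0,0,6],[0,0,0]],
])

```text
clock: 4.25
tcp_pos: [0.4782, 0.1125, 0.0374]
orientation: [2.018, 2.407, 0.005]
contact_force: [-18.2, -3.8, 66.3]
grip_width: 0.0002
```

On the stop (force jumped, z stalled). Releasing gently.

Call:
play_rows([
  [0,[0,0,-2],[0,0,0]],
  [0,[0,0,-8],[0,0,0]],
  [0,[0,0,-18],[0,0,0]],
  [0,[0,0,-30],[0,0,0]],
  [0,[0,0,-50],[0,0,0]],
  [0,[0,0,-100],[0,0,0]],
  [0,[20,0,-150],[0,0,0]],
  [0,[20,0,-150],[0,0,0]],
])

```text
clock: 5.25
tcp_pos: [0.4766, 0.134, 0.1913]
orientation: [2.014, 2.407, 0.017]
contact_force: [0.1, 0.5, -1.1]
grip_width: -0.0
```

Call:
play_rows([
  [40,[0,0,0],[0,0,0]],
  [40,[0,0,0],[0,0,0]],
])

```text
clock: 5.5
tcp_pos: [0.4761, 0.1334, 0.1905]
orientation: [2.014, 2.407, 0.014]
contact_force: [0.3, -0.7, -0.0]
grip_width: 0.0357
```

```bash
python3 - <<'E'
from h import *
np.set_printoptions(precision=4,suppress=True)
o=r.get_obs(); print(o['clock'],o['tcp_pos'],np.abs(o['qvel']).max(),o['contact_force'])
c=cam('wrist'); im,d=save('wrist','w4.png'); P=cloud(c,d)
hsv=cv2.cvtColor(cv2.imread('pics/w4.png'),cv2.COLOR_BGR2HSV)
m=((hsv[...,0]>8)&(hsv[...,0]<28)&(hsv[...,1]>90)).astype(np.uint8)
n,l,s,ce=cv2.connectedComponentsWithStats(m);k=1+s[1:,4].argmax();print(s[k],ce[k])
p=P[l==k]; print(np.percentile(p[:,2],[1,10,50,90,99]))
for z0,z1 in((.066,.08),(.034,.046)):
    q=p[(p[:,2]>z0)&(p[:,2]<z1)]; print(len(q),cv2.minAreaRect((q[:,:2]*1000).astype(np.float32)) if len(q) else 0)
E
```

```text
5.5 [0.4761 0.1334 0.1905] 0.007479350730741161 [ 0.3025 -0.7127 -0.0465]
[ 221   40   63   99 6013] [252.4457  87.9662]
[0.0378 0.0386 0.0398 0.0716 0.0727]
1750 ((462.1123352050781, 217.25099182128906), (19.710983276367188, 59.491947174072266), 10.756453514099121)
4242 ((462.3614501953125, 217.3966827392578), (58.27610778808594, 88.45698547363281), 11.110198974609375)
```

View pics/w4.png

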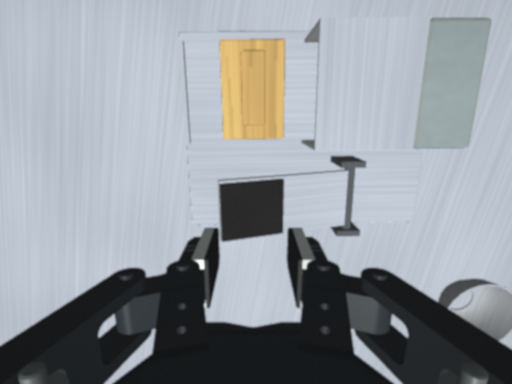

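Wrist view: block out on the base plate, centred at (253,88) and square to the feeder. The pedal is back up, with the pad at (251,209).

```bash
cat >> h.py <<'E'
def goto(x,y,z,yaw):
    o=r.get_obs(); Rt=R.from_rotvec(o['orientation']); c,s=np.cos(yaw),np.sin(yaw)
    T=R.from_matrix(np.array([[-s,c,0],[c,s,0],[0,0,-1.]]))
    print('shift mm',np.round(tool(np.array([x,y,z])-o['tcp_pos']),1),'turn',np.round((Rt.inv()*T).as_rotvec(),3))
E
python3 - <<'E'
from h import *
goto(.462,.217,.1,.190); goto(.462,.217,.042,.190)
E
```

```text
shift mm [84.5  0.2 90.6] turn [ 0.009 -0.003 -0.013]
shift mm [ 84.3  -0.3 148.6] turn [ 0.009 -0.003 -0.013]
```

Call:
play_rows([
  [40,[42,0,30],[0.009,-0.003,-0.013]],
  [40,[84,0,60],[0.009,-0.003,-0.013]],
  [40,[84,0,90],[0.009,-0.003,-0.013]],
  [40,[84,0,105],[0.009,-0.003,-0.013]],
  [40,[84,0,120],[0.009,-0.003,-0.013]],
  [40,[84,0,135],[0.009,-0.003,-0.013]],
  [40,[84,0,147],[0.009,-0.003,-0.013]],
  [40,[84,0,147],[0.009,-0.003,-0.013]],
])

```text
clock: 6.55
tcp_pos: [0.4621, 0.2163, 0.0429]
orientation: [-2.001, -2.421, 0.002]
contact_force: [0.9, -0.3, -0.4]
grip_width: 0.0401
```

Call:
play_rows([
  [10,[0,0,0],[0,0,0]],
  [10,[0,0,0],[0,0,0]],
  [10,[0,0,0],[0,0,0]],
  [10,[0,0,0],[0,0,0]],
], squeeze=80)

```text
clock: 7.05
tcp_pos: [0.4625, 0.2165, 0.0434]
orientation: [-2.001, -2.421, 0.001]
contact_force: [0.1, -0.4, 5.6]
grip_width: 0.0187
```

```bash
python3 - <<'E'
from h import *
np.set_printoptions(precision=4,suppress=True)
o=r.get_obs(); print(o['clock'],o['tcp_pos'],o['grip_width'],o['contact_force'],o['joints'])
Y=.112; Rs=np.array([[np.cos(Y),-np.sin(Y)],[np.sin(Y),np.cos(Y)]]); s=np.array([.5743,-.1957])
print('home',s+Rs@[.035,.025]); 
t=s+Rs@[.01,.0]; print(t); goto(.462,.217,.15,.19); goto(*t,.17,.112)
E
```

```text
7.05 [0.4625 0.2165 0.0434] 0.01873599373662041 [ 0.1387 -0.3726  5.5656] [-0.8311  0.5044  0.3397  2.1053 -0.3     0.5777 -0.0881]
home [ 0.6063 -0.1669]
[ 0.5842 -0.1946]
shift mm [   0.6   -0.5 -106.6] turn [-0.001 -0.    -0.001]
shift mm [-426.6   42.1 -126.6] turn [-0.001 -0.     0.077]
```

Call:
play_rows([
  [10,[0,0,-15],[0,0,0]],
  [10,[0,0,-55],[0,0,0]],
  [10,[0,0,-100],[0,0,0]],
  [10,[-20,5,-127],[0,0,0]],
  [10,[-75,10,-127],[0,0,0.02]],
  [10,[-130,15,-127],[0,0,0.03]],
  [10,[-185,20,-127],[0,0,0.04]],
  [10,[-240,25,-127],[0,0,0.05]],
])

```text
clock: 8.05
tcp_pos: [0.5322, -0.0161, 0.171]
orientation: [-2.061, -2.37, 0.0]
contact_force: [1.0, 0.4, -2.1]
grip_width: 0.0185
```

```bash
python3 - <<'E'
from h import *
print(r.get_obs()['tcp_pos'],r.get_obs()['grip_width']); goto(.5842,-.1946,.17,.112)
E
```

```text
[ 0.53219287 -0.01606566  0.17101646] 0.018538842033992035
shift mm [-184.    26.7    0.9] turn [-0.001 -0.001  0.027]
```

Call:
play_rows([
  [10,[-50,7,1],[0,0,0.01]],
  [10,[-100,15,1],[0,0,0.02]],
  [10,[-150,22,1],[0,0,0.027]],
  [10,[-184,27,1],[0,0,0.027]],
  [10,[-184,27,1],[0,0,0.027]],
  [10,[-184,27,1],[0,0,0.027]],
])

```text
clock: 8.8
tcp_pos: [0.584, -0.1935, 0.1699]
orientation: [-2.091, -2.341, -0.0]
contact_force: [-0.0, -0.7, -2.6]
grip_width: 0.0189
```

```bash
python3 - <<'E'
from h import *
np.set_printoptions(precision=4,suppress=True)
o=r.get_obs(); print(o['clock'],o['tcp_pos'],np.abs(o['qvel']).max(),R.from_rotvec(o['orientation']).as_matrix()[:2,1])
c=cam('wrist'); im,d=save('wrist','w5.png'); np.savez('pics/w5c.npz',K=c[0],R=c[1],C=c[2])
im=cv2.imread('pics/w5.png')
Y=.112; Rs=np.array([[np.cos(Y),-np.sin(Y)],[np.sin(Y),np.cos(Y)]]); s=np.array([.5743,-.1957])
for p in((.065,.07),(.065,-.05),(-.055,.07)):
    for z in(.008,.032):
        q=proj(c,[*(s+Rs@p),z]); cv2.circle(im,tuple(int(a) for a in q),2,(0,0,255) if z>.02 else (0,200,0),-1); print(p,z,q)
cv2.imwrite('pics/w5m.png',im)
E
```

```text
8.8 [ 0.584  -0.1935  0.1699] 0.01925650656055365 [0.9937 0.1125]
(0.065, 0.07) 0.008 [308.0122 108.1929]
(0.065, 0.07) 0.032 [312.6995 107.9182]
(0.065, -0.05) 0.008 [302.4154 221.1101]
(0.065, -0.05) 0.032 [306.1758 229.5517]
(-0.055, 0.07) 0.008 [187.6609 108.0024]
(-0.055, 0.07) 0.032 [181.9975 107.7114]
```

View pics/w5m.png

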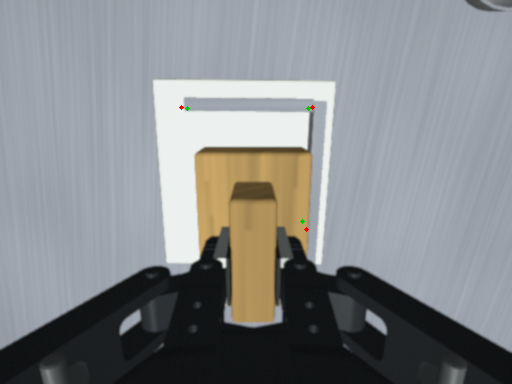

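The wrist view confirms the stand: inner corner at (312,110), within 3 mm of prediction, and the yaw is aligned. Lowering.

Call:
play_rows([
  [10,[0,0,45],[0,0,0]],
  [10,[0,0,85],[0,0,0]],
  [10,[0,0,115],[0,0,0]],
  [10,[0,0,124],[0,0,0]],
  [10,[0,0,128],[0,0,0]],
  [10,[0,0,130],[0,0,0]],
  [10,[0,0,131],[0,0,0]],
], squeeze=100)

```text
clock: 9.72
tcp_pos: [0.5847, -0.1928, 0.0398]
orientation: [-2.091, -2.344, -0.002]
contact_force: [1.0, 0.3, -2.9]
grip_width: 0.0183
```

```bash
python3 - <<'E'
from h import *
np.set_printoptions(precision=4,suppress=True)
o=r.get_obs(); print(o['clock'],o['tcp_pos'],o['contact_force'],o['moment'])
goto(.6063,-.1669,.0390,.112)
E
```

```text
9.725 [ 0.5847 -0.1928  0.0398] [ 0.9921  0.2676 -2.9333] [-0.0238 -0.0152  0.0038]
shift mm [23.3 24.4  0.8] turn [ 0.    -0.001  0.002]
```

Call:
play_rows([
  [10,[0,0,1],[0,0,0]],
  [10,[0,0,2],[0,0,0]],
  [10,[0,0,2],[0,0,0]],
])

```text
clock: 10.1
tcp_pos: [0.5855, -0.1931, 0.0396]
orientation: [2.091, 2.344, 0.004]
contact_force: [-2.2, 1.6, 10.6]
grip_width: 0.0185
```

Down on the plate with about 10 N. Sliding towards the long fence first, with the vertical target eased by 1 mm.

Call:
play_rows([
  [10,[0,6,-0.5],[0,0,0]],
  [10,[0,12,-0.5],[0,0,0]],
  [10,[0,17,-0.5],[0,0,0]],
  [10,[0,20,-0.5],[0,0,0]],
  [10,[0,22,-0.5],[0,0,0]],
  [10,[0,23,-0.5],[0,0,0]],
])

```text
clock: 10.85
tcp_pos: [0.6083, -0.1905, 0.04]
orientation: [2.092, 2.344, 0.004]
contact_force: [0.2, 0.6, -3.3]
grip_width: 0.0184
```

```bash
cat >> h.py <<'E'
def st():
    o=r.get_obs(); print(o['clock'],o['tcp_pos'].round(4),'F tool',(R.from_rotvec(o['orientation']).as_matrix().T@o['contact_force']).round(1),o['moment'].round(2),o['grip_width'])
    goto(.6063,-.1669,.0390,.112)
E
python3 -c "from h import *;st()"
```

```text
10.85 [ 0.6083 -0.1905  0.04  ] F tool [0.5 0.2 3.3] [ 0.01  0.03 -0.01] 0.018423411525368256
shift mm [23.7  0.7  1. ] turn [ 0.002 -0.001  0.002]
```

Call:
play_rows([
  [10,[0,1,1],[0,0,0]],
  [10,[0,2,1],[0,0,0]],
  [10,[0,3,1],[0,0,0]],
  [10,[0,4,1],[0,0,0]],
])

```text
clock: 11.35
tcp_pos: [0.6089, -0.1905, 0.0396]
orientation: [-2.09, -2.338, -0.0]
contact_force: [-13.1, 2.3, 15.3]
grip_width: 0.0183
```

```bash
python3 -c "from h import *;st()"
```

```text
11.35 [ 0.6089 -0.1905  0.0396] F tool [  3.8 -12.9 -15.2] [ 0.23  2.72 -0.29] 0.01830358581068608
shift mm [23.7  0.   0.7] turn [-0.004 -0.004 -0.   ]
```

Call:
play_rows([
  [10,[5,1,0.5],[0,0,0]],
  [10,[10,1,0.5],[0,0,0]],
  [10,[15,1,0.5],[0,0,0]],
  [10,[18,1,0.5],[0,0,0]],
  [10,[20,1,0.5],[0,0,0]],
  [10,[22,1,0.5],[0,0,0]],
  [10,[23,1,0.5],[0,0,0]],
])

```text
clock: 12.22
tcp_pos: [0.6069, -0.1709, 0.0397]
orientation: [-2.096, -2.338, 0.004]
contact_force: [-3.1, -9.0, 1.0]
grip_width: 0.0182
```

```bash
python3 -c "from h import *;st()"
```

```text
12.225 [ 0.6069 -0.1709  0.0397] F tool [-8.6 -4.  -1. ] [-1.94  0.46 -0.16] 0.018211835063788474
shift mm [ 4.1 -0.1  0.7] turn [-0.003  0.    -0.003]
```

Call:
play_rows([
  [10,[1,1,0.5],[0,0,0]],
  [10,[2,2,0.5],[0,0,0]],
  [10,[2.5,3,0.5],[0,0,0]],
  [10,[2.5,3,0.5],[0,0,0]],
])

```text
clock: 12.72
tcp_pos: [0.607, -0.171, 0.0397]
orientation: [-2.098, -2.334, 0.01]
contact_force: [-10.1, -6.1, 8.8]
grip_width: 0.0186
```

```bash
python3 - <<'E'
from h import *
st(); np.set_printoptions(precision=4,suppress=True)
c=cam('wrist'); im,d=save('wrist','w6.png'); st()
save('top','top6.png')
cv2.imwrite('pics/w6c.png',cv2.resize(cv2.imread('pics/w6.png')[60:300,140:400],None,fx=2.3,fy=2.3,interpolation=cv2.INTER_CUBIC))
E
```

```text
12.725 [ 0.607  -0.171   0.0397] F tool [ -5.  -10.7  -8.7] [-1.01  1.93 -0.14] 0.01858948138408791
shift mm [ 4.1 -0.3  0.7] turn [-0.007  0.002 -0.006]
12.775 [ 0.6071 -0.171   0.0397] F tool [ -4.3 -10.5  -9.4] [-1.01  1.9  -0.17] 0.018097894627034504
shift mm [ 4.1 -0.3  0.7] turn [-0.007  0.002 -0.006]
```

View pics/w6c.png

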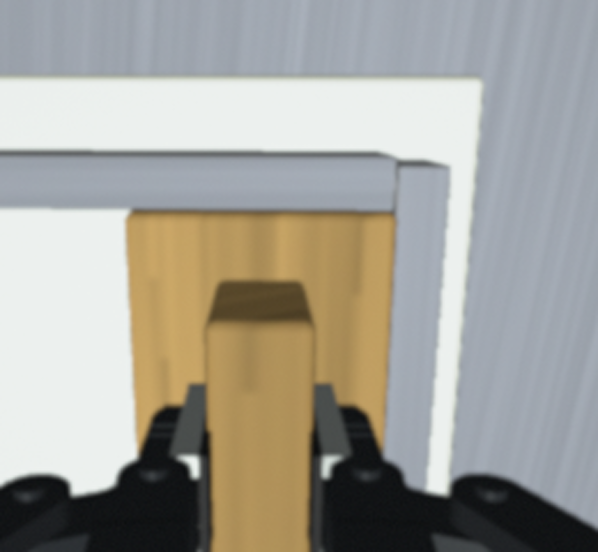

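Block is visibly seated in the corner: its end touches the short fence and its side touches the long fence, with no gap. The short-fence push is light, so I'll raise it.

Call:
play_rows([
  [10,[2,1.5,0],[0,0,0]],
  [10,[4,3,0],[0,0,0]],
  [10,[5,4,0],[0,0,0]],
  [10,[5,4,0],[0,0,0]],
  [10,[5,4,0],[0,0,0]],
])

```text
clock: 13.45
tcp_pos: [0.6071, -0.1709, 0.0399]
orientation: [-2.103, -2.33, 0.02]
contact_force: [-8.9, -11.0, 6.9]
grip_width: 0.0186
```

```bash
python3 -c "
from h import *
st(); c=cam('wrist'); save('wrist','w7.png'); st()
cv2.imwrite('pics/w7c.png',cv2.resize(cv2.imread('pics/w7.png')[60:300,140:400],None,fx=2.3,fy=2.3,interpolation=cv2.INTER_CUBIC))"
```

```text
13.45 [ 0.6071 -0.1709  0.0399] F tool [-10.  -10.   -6.7] [-2.03  1.99  0.17] 0.01856312149262005
shift mm [ 4.  -0.4  0.9] turn [-0.012  0.006 -0.01 ]
13.5 [ 0.6071 -0.1709  0.0399] F tool [ -9.6 -10.1  -5.7] [-2.05  1.99  0.11] 0.018514634632761987
shift mm [ 4.  -0.4  0.9] turn [-0.012  0.006 -0.01 ]
```

View pics/w7c.png

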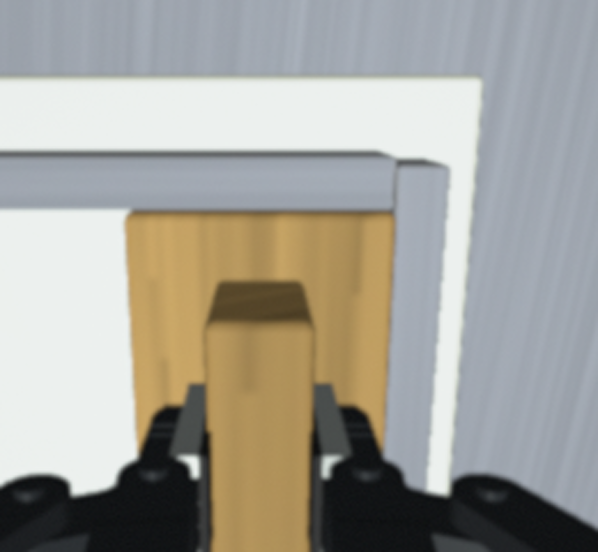

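About 10 N on each fence. The tool has leaned by ~0.013 rad under load, so I'll counter that and add some down-force to keep the block flat.

Call:
play_rows([
  [10,[4,3,0.7],[-0.02,0.01,-0.008]],
  [10,[5,4,1],[-0.03,0.02,-0.01]],
  [10,[5,4,1],[-0.03,0.02,-0.01]],
  [10,[5,4,1],[-0.03,0.02,-0.01]],
  [10,[5,4,1],[-0.03,0.02,-0.01]],
])

```text
clock: 14.12
tcp_pos: [0.6069, -0.1708, 0.0398]
orientation: [2.097, 2.337, 0.026]
contact_force: [-11.8, -8.2, 13.9]
grip_width: 0.018
```

```bash
python3 -c "
from h import *
st(); save('top','top8.png'); st()"
```

```text
14.125 [ 0.6069 -0.1708  0.0398] F tool [ -6.8 -12.4 -14.2] [-2.44  3.32 -0.26] 0.01800719522458163
shift mm [ 3.9 -0.2  0.8] turn [ 0.014 -0.01  -0.004]
14.175 [ 0.6069 -0.1708  0.0398] F tool [ -6.9 -12.5 -14.3] [-2.46  3.32 -0.32] 0.01815630609278962
shift mm [ 3.9 -0.2  0.8] turn [ 0.014 -0.01  -0.004]
```

Call:
play_rows([
  [10,[5,3.5,0.7],[0.01,-0.006,-0.004]],
  [10,[6,3.5,0.7],[0.01,-0.006,-0.004]],
  [10,[6,3.5,0.7],[0.01,-0.006,-0.004]],
  [10,[6,3.5,0.7],[0.01,-0.006,-0.004]],
])

```text
clock: 14.68
tcp_pos: [0.607, -0.1709, 0.0397]
orientation: [2.099, 2.335, -0.002]
contact_force: [-7.3, -12.5, 4.6]
grip_width: 0.0184
```

```bash
python3 -c "
from h import *
st(); c=cam('wrist'); im,d=save('wrist','w9.png'); st(); P=cloud(c,d)
hsv=cv2.cvtColor(cv2.imread('pics/w9.png'),cv2.COLOR_BGR2HSV)
m=(hsv[...,0]>8)&(hsv[...,0]<28)&(hsv[...,1]>90)
q=P[m]; q=q[(q[:,2]>.03)&(q[:,2]<.043)]; A=np.c_[q[:,:2]-q[:,:2].mean(0),np.ones(len(q))]; print('base top plane slope,z',np.linalg.lstsq(A,q[:,2],rcond=None)[0],len(q))
w=(hsv[...,1]<25)&(hsv[...,2]>215); q=P[w]; q=q[abs(q[:,2]-.008)<.006]; A=np.c_[q[:,:2]-q[:,:2].mean(0),np.ones(len(q))]; print('plate',np.linalg.lstsq(A,q[:,2],rcond=None)[0],len(q))
"
```

```text
14.675 [ 0.607  -0.1709  0.0397] F tool [-11.6  -8.6  -4.6] [-2.61  1.96 -0.25] 0.018393574221658483
shift mm [ 4.  -0.3  0.7] turn [ 0.     0.003 -0.005]
14.725 [ 0.6071 -0.1708  0.0397] F tool [-11.4  -9.4  -5.8] [-2.62  1.88 -0.24] 0.01871670190801907
shift mm [ 4.  -0.3  0.7] turn [ 0.     0.002 -0.005]
base top plane slope,z [-0.00152513 -0.00728403  0.03546214] 7061
plate [-0.00104089 -0.00194325  0.00752189] 29947
```

```bash
python3 -c "
from h import *
print(r.hand_in()); st()"
```

```text
the job is handed in; nothing more can be done
None
the job is handed in; nothing more can be done
```

The job is done and handed in at about 14.7 s. The gripper is still holding the block pressed home in the corner of the stand. The hand-in reported no verdict.

**Pedal:** I pressed it until it stalled at z = 0.0374 m, with the force jumping to about 66 N through the finger tips. I then let it rise slowly. The wrist picture showed the pedal back up and the block lying square in front of the mouth.

**Placing:** I gripped the ridge at a set 80 N, later raised to 100 N. The block went down on the stand's plate and slid home against the long fence, then the short one.

**Last checks:**
- **Push on the fences:** the last reading was about 9 N towards the long fence and 11 N towards the short one, with about 5 N down. It held steady over the last two readings, 0.05 s apart.
- **Seating:** no gap was visible at either fence in the wrist pictures. The last one I looked at was at 13.5 s, before the final levelling moves. The measured position stayed within 0.3 mm after that.
- **Flatness:** the tool leaned by about 0.013 rad while I raised the push. My first correction overshot by about the same amount, so I levelled it again. Depth then showed the block's top within about 0.005 rad of the plate, which is near the noise.

**Disagreement:** the block stopped about 4 mm short of the home position I worked out from the first top picture, measured along the long fence. I put this down to my estimate of the stand's position and the grip offset, since the picture shows the block's end against the short fence.

I kept the arm clear of the bowl, jar and cup, but did not check their positions again at the end.

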